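# Carry the top-heavy round mirror upright to the riser

## Task

The round mirror standing on its rim in the wooden carrier is top-heavy because of its brass hanger and has rolled over against one end; its frame is freshly varnished, so do not touch it. Lift the carrier by its handle, tip it so that the mirror rolls back upright, hanger on top, and balance it there on the way to the low riser; hold it over the riser, clear of it, until the mirror has stood upright for three seconds, then set the carrier down gently, centred and square on the riser, and let go with the mirror standing still and upright. Never let the mirror roll right over, and leave the other things on the top where they are.

Things in the scene. Friction and masses are not known exactly. Their poses are not given: they have to be found in the camera images.
- carrier: Loose light-wood carrier, 380 long (own x) x 130 wide (y), 0.38 kg +-15 %. Origin: centre of underside, z up. Floor 10 thick; two grey felt battens along it, inner faces y = +-26, to z = 50; end panels, inner faces x = +-180, to z = 70, uprights (44 wide) to z = 242. Starts at x 0.45 to 0.55 m, y +-(0.225 to 0.265) m, left or right, long axis within 0.2 rad of world y.
- handle (a point): Middle of the carrier's darker handle rail, to be gripped from above with the fingers closing across its 22 mm width. The rail runs lengthwise overhead from end panel to end panel: 22 wide (y), 26 high, z = 216 to 242; this point is at carrier (0, 0, 229), axes as the carrier's. Held here, tilting the carrier about its own y axis makes the mirror roll towards the lower end.
- mirror: Round mirror, dark glass with white inner rim on both faces, deep dark-wood frame: 160 in diameter, 36 deep, 0.40 kg +-20 %. Stands on its rim on the carrier floor between the battens (8 mm play each side), free to roll along carrier x, 80 mm per rad without slip. Origin: disc centre (z = 90 in the carrier); own y = disc axis, own z towards the hanger, vertical when upright.
- hanger (a point): Brass hanger tab on top of the frame, 26 x 14, standing 14 proud of the rim; this point is 90 from the disc centre, axes as the mirror's. At the start the mirror leans towards carrier +x, hanger 0.50 to 0.59 rad from vertical, and rests against the end panel there (disc centre at carrier x = 100), so it becomes upright at about carrier x = 53 to 60.
- mirror_com (a point): The mirror's centre of mass, 4.4 from the disc centre towards the hanger. With th = hanger angle from vertical towards carrier +x: th'' = 4.4 th - 80 (s + a/9.81), s = floor slope in rad (carrier +x end up positive), a = carrier acceleration along its +x. Rolling resistance is about 0.0045 rad of slope, so on a level floor it stands still within about 0.08 rad of upright.
- riser: Low display riser, fixed: wooden board 430 (own x) x 190 (y) on white cheeks, flat top 40 above the work top; on the other side from the carrier, in the same ranges of x, |y| and yaw. Origin: centre of its underside, long axis own x. Set down properly, the carrier's origin is 40 above the riser's and their long axes are parallel, either way round.
- candle_jar: Candle jar, white, 68 in diameter, 85 tall; stays where it is. Origin: centre of underside.
- votive: Round terracotta bowl, 80 in diameter, 60 tall; stays where it is. Origin: centre of underside.
- frame: White standing photo frame, 115 wide, 155 tall, with a foot; stays where it is. Origin: centre of underside of the frame.
- notebook: Blue notebook, 105 x 148 x 20, lying flat; stays where it is. Origin: centre of underside.
Mind the look-alikes: they are no part of the job. What is shaped like the mirror but green or orange is not meant.

How it is judged:
On the way:
1. held over the riser (within 60 mm of its middle) and at least 12 mm clear of it, the mirror stands upright within 0.15 rad for 3 s (height (world z) of carrier above 0.052 m and x of carrier in the frame of riser between -0.06 and 0.06 m and y of carrier in the frame of riser between -0.06 and 0.06 m and angle between mirror's own z axis and vertical below 0.15 rad), for 3 s.
At the end, for the whole second after the job is handed in: The carrier stands released and level on the riser, its centre within 30 mm of the riser's in both directions and square within 0.12 rad; the mirror stands at rest on its rim in it, clear of the end panels, hanger on top, upright within 0.15 rad (x of carrier in the frame of riser between -0.03 and 0.03 m and y of carrier in the frame of riser between -0.03 and 0.03 m and z of carrier in the frame of riser between 0.036 and 0.045 m and angle between the x axis of carrier and the x axis of riser, either way round below 0.12 rad and angle between mirror's own z axis and vertical below 0.15 rad and z of mirror in the frame of carrier between 0.085 and 0.095 m and x of mirror in the frame of carrier between -0.098 and 0.098 m and y of mirror in the frame of carrier between -0.03 and 0.03 m and angle between carrier's own z axis and vertical below 0.04 rad and linear speed of each of carrier, mirror below 0.02 m/s); the robot touches nothing.
It fails at once if the mirror rolls right over (hanger more than 1.1 rad from vertical) (angle between mirror's own z axis and vertical above 1.1 rad).
It fails at once if the robot touches the mirror (contact force between any of the fingers, the arm and mirror above 0.3 N).
It fails at once if the carrier is slammed onto the riser (more than 60 N) (contact force between carrier and riser above 60 N).
It fails at once if another thing is moved by more than 30 mm (distance of any of candle_jar, votive, frame, notebook from where it was at the start of the episode above 0.03 m).
It also fails if it takes over 64 s, if anything falls off the work surface, if the arm or the gripper's body presses on something with over 40 N, if the wrist force passes 120 N, or if a joint passes its speed limit or range.

## Robot

A 6-joint arm with a two-finger parallel gripper is mounted at the origin on the work surface. World frame = base frame: x ahead of the robot, y to its left, z up, the work surface at z = 0. Lengths are in m, angles in rad, forces in N, time in s.
With the tool pointing down it reaches from about 0.375 to 0.975 m from the base axis. Payload 3.8 kg.
Tool frame: the origin (TCP) lies at the centre of the arm's flange, where the gripper is bolted on; the fingertips stand 173 mm ahead of it and the grasp point (between the pads) lies 155 mm ahead of it (bot.tip_reach is the distance from the TCP to the fingertips, in m); z points along the fingers, y is the line along which they close (so a half turn about z gives the same grasp; the last joint's range is limited). The gripper opens to 85 mm and grips with 20 to 120 N. Pads are 22 mm wide; open, the fingers measure 114 mm over their backs; the gripper's body (76 mm by 85 mm) begins 54 mm behind the grasp point. The pads swing forward as they close: fully open they stand 13 mm farther back than shut.
Start: joints at [-1.308, 0.264, 1.604, -0, 1.274, -0.037], TCP at [0.199, -0.645, 0.405] pointing down, gripper open.
Joint ranges: [-2.63, 2.63], [-0.94, 2.18], [0.31, 2.57], [-1.31, 4.45], [0, 2.66], [-2.55, 2.55]. Speed limits (rad/s): [2.57, 2.57, 3.14, 3.14, 3.14, 3.14].

## Interface

Orientations are given as a rotation vector (axis times angle).
In Python, from workcell import bot gives the robot as it stands.
- The arm moves only by the tool drive_tool, never from a script. Its arguments are lists of equal length, an entry for each row: "claw": the finger opening in mm, from 0 to 85.4; "slide": the shift along the world's x, y, z each as a share of 0.5 m, from -1 to 1, a list of three; "yaw": the turn about the world's z as a share of 180 degrees, from -1 to 1. A call has 1 to 8 rows; each row is the pose to reach, as a shift and turn from the pose commanded when the call began, turning the shorter way round; what a row does not reach only later rows make up. A row lasts 1/12 s, in which the tool goes at most 41.7 mm and 7.16 degrees, less where a joint would pass 70% of its speed; a pose out of reach is approached as far as the arm can. A call with a number of a shift or a turn outside -1 to 1 is refused whole. A call with a gripper value outside its range is refused whole. The fingers move at their own pace and stop on an object; "newtons" is the grip in N (left out, the last holds). Time passes only in rows, so rows that repeat a pose let the fingers close. It gives the time, the measured TCP pose, the force, the opening and the grip force at its end, in the units of the state.
- bot.read_state(): the state, without advancing time (a new reading comes with each control period).
- bot.read_camera(name): name is "scene" or "top"; returns a dict with "color" (420x560x3 uint8, red, green, blue), "depth" (420x560 float32, m along the optical axis (not along the pixel's ray), 0 where there is no reading), "mtx" (3x3 intrinsics, pixels), "k1" (the pictures are not rectified: a ray, as slopes to the right and down, at radius r is drawn at 1 + k1 r^2 times it, then the intrinsics apply), "eye" and "rotation" of the camera in the world. Camera axes: x right, y up, looking along -z (the intrinsics and any distortion apply to the point x, -y, -z); pixel columns grow to the right and rows downward; lengths in m; the calibration is good to about 2 mm. A picture is of the moment at which its call begins.
- bot.finish_job(): hands the job in; it is judged then, once.
The state is a dict: "time": time; "q": joint angles; "joint_vel": joint speeds; "joint_torque": joint torques, N m; "tool_pos": TCP position; "tcp_rot": TCP orientation; "wrist_force": force on the tool from outside, world axes, zero at the start; "torque": the same for the moment, N m; "width": opening from 0.0 (shut) to 1.0 (fully open); "grip_force": force on a finger pad.
Only numpy, scipy, OpenCV 4.12 (cv2) and the standard library are available. Lean on these libraries where they do the work, as an engineer would, in place of code of your own. Each camera call takes 0.05 s, during which the arm holds its last target. There are 200 camera calls.

## Working session

There is one attempt and no reset: what is moved stays moved. The work goes in short steps, Python scripts to look and compute and a tool call to move; the robot and the scene stay as the last step left them, time stands still between calls to the robot, and variables do not carry over. Pictures are saved under pics/ and viewed, at most 10 in all, crops included, and the job is handed in when it is done.

Besides the shell and the picture viewer there is one more tool, called after "Emit:" as a command line: name --pt "numbers of a row" for each row, then --argument value for the rest. drive_tool: Moves the arm, as the interface text tells. Shift numbers are shares of 0.5 m and turn numbers shares of 180 degrees, none past 1 either way. Its arguments: {"type":"object","properties":{"claw":{"type":"array","items":{"type":"number"}},"slide":{"type":"array","items":{"type":"array","items":{"type":"number"}}},"yaw":{"type":"array","items":{"type":"number"}},"newtons":{"type":"number"}},"required":["claw","slide","yaw"]}

```bash
mkdir -p pics; ls
python3 - <<'E'
from workcell import bot
import cv2,numpy as np
for n in("scene","top"):
    c=bot.read_camera(n); cv2.imwrite(f"pics/{n}0.png",c["color"][:,:,::-1]); np.savez(f"{n}0.npz",**c)
    print(n,c["mtx"].tolist(),c["k1"],c["eye"],c["rotation"].tolist())
s=bot.read_state();print(s["tool_pos"],s["tcp_rot"],s["time"],bot.tip_reach)
E
```

```text
pics
scene [[488.4959967407304, 0.0, 276.91935621416894], [0.0, 488.4959967407304, 205.52595933024543], [0.0, 0.0, 1.0]] -0.009928544561867194 [1.42821187 0.26430755 1.00865523] [0.624847700603829, 0.6941372754466166, 1.588253054661693]
top [[389.9663403913846, 0.0, 280.3234214373096], [0.0, 389.9663403913846, 209.49413406096113], [0.0, 0.0, 1.0]] -0.04466135336400274 [0.44469972 0.14502369 1.12332746] [0.07736672803261278, -0.0881917600895758, -1.54206692862598]
[ 0.19925701 -0.6445868   0.40347128] [-3.10434790e+00 -4.68878546e-01  4.02268137e-04] 0.1 0.1734
```

View pics/scene0.png

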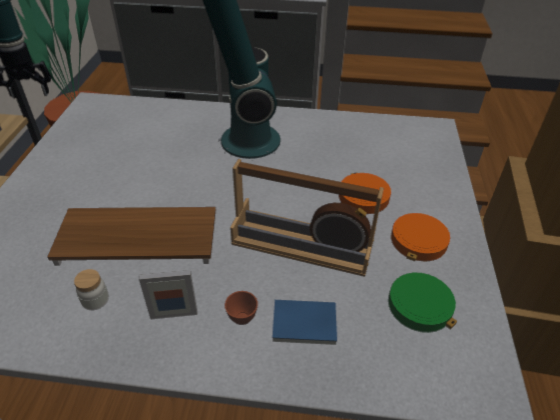

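View pics/top0.png

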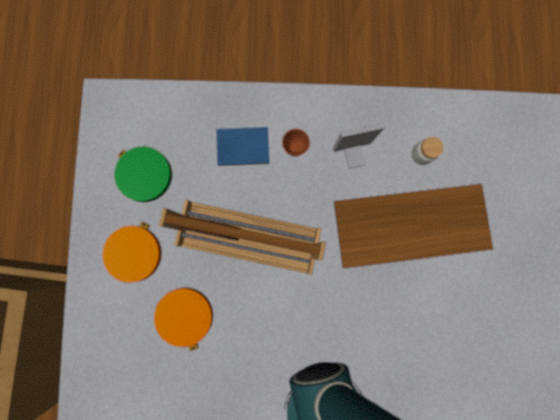

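```bash
cat > h.py <<'E'
import numpy as np,cv2
from scipy.spatial.transform import Rotation as R
def rays(c,uv):
    d=np.array([c["k1"],0,0,0,0],float)
    p=cv2.undistortPoints(np.asarray(uv,float).reshape(-1,1,2),c["mtx"],d,None)[:,0] if len(uv) else np.zeros((0,2))
    v=np.c_[p[:,0],-p[:,1],-np.ones(len(p))]
    r=np.asarray(c["rotation"]); M=r if r.shape==(3,3) else R.from_rotvec(r).as_matrix()
    return v@M.T
def plane(c,uv,z):
    v=rays(c,uv); return c["eye"]+v*((z-c["eye"][2])/v[:,2])[:,None]
def cloud(c):
    h,w=c["depth"].shape; u,v=np.meshgrid(np.arange(w),np.arange(h))
    return (c["eye"]+rays(c,np.c_[u.ravel(),v.ravel()])*c["depth"].ravel()[:,None]).reshape(h,w,3)
def rect(P):
    (x,y),(a,b),t=cv2.minAreaRect((P[:,:2]*1000).astype(np.float32))
    if a<b:a,b,t=b,a,t+90
    return x/1000,y/1000,a,b,(np.radians(t)+np.pi)%np.pi
E
python3 - <<'E'
import numpy as np,cv2
from h import *
c=dict(np.load("top0.npz")); P=cloud(c)
col=c["color"].astype(int)
def comp(m,seed):
    n,l=cv2.connectedComponents(cv2.morphologyEx(m.astype(np.uint8),cv2.MORPH_OPEN,np.ones((3,3))))
    return l==l[seed[1],seed[0]]
z=P[:,:,2]
print([ (p,z[p[1],p[0]],col[p[1],p[0]]) for p in [(240,236),(413,226),(200,260),(300,320),(200,230),(215,214)]])
def onplane(m,h):
    ct=max(cv2.findContours(m.astype(np.uint8),cv2.RETR_EXTERNAL,cv2.CHAIN_APPROX_NONE)[0],key=len)[:,0]
    return rect(plane(c,ct,h))
m=comp((z>.215)&(z<.27),(220,229)); print("rail",m.sum(),onplane(m,.242),np.median(z[m]))
hsv=cv2.cvtColor(c["color"],cv2.COLOR_RGB2HSV)
m=comp((hsv[...,1]>80),(413,226)); print("riser",m.sum(),onplane(m,.04),np.median(z[m]))
for nm,b,h in(("frame",(330,125,385,170),0.155),("jar",(410,130,450,170),.085),("votive",(280,125,312,160),.06)):
    q=P[b[1]:b[3],b[0]:b[2]].reshape(-1,3); q=q[q[:,2]>.03]; print(nm,q.min(0),q.max(0))
s=dict(np.load("scene0.npz"))
cv2.imwrite("pics/crop.png",cv2.resize(s["color"][150:280,220:400,::-1],None,fx=4,fy=4,interpolation=cv2.INTER_CUBIC))
E
```

```text
[((240, 236), np.float64(0.24209679444205168), array([99, 67, 28])), ((413, 226), np.float64(0.04128863283604289), array([112,  73,  38])), ((200, 260), np.float64(-0.0005140277469815047), array([152, 152, 155])), ((300, 320), np.float64(0.0016669977874890218), array([158, 158, 164])), ((200, 230), np.float64(0.17097360205060785), array([71, 46, 27])), ((215, 214), np.float64(0.007841706338896692), array([159, 125,  83]))]
rail 1760 (0.4807540283203125, 0.2259236145019531, 380.04534912109375, 43.20701217651367, np.float64(1.3901232173861775)) 0.24227522383674432
riser 9931 (0.5267996215820312, -0.23563606262207032, 427.3641052246094, 186.4884796142578, np.float64(1.717034297255701)) 0.0404114484170095
frame [ 0.44469972 -0.12141093  0.03018644] [0.77409342 0.14502369 1.12332746]
jar [ 0.44469972 -0.30250759  0.03068347] [0.76986647 0.14502369 1.12332746]
votive [0.44469972 0.06385001 0.0300995 ] [0.79053596 0.14502369 1.12332746]
```

View pics/crop.png

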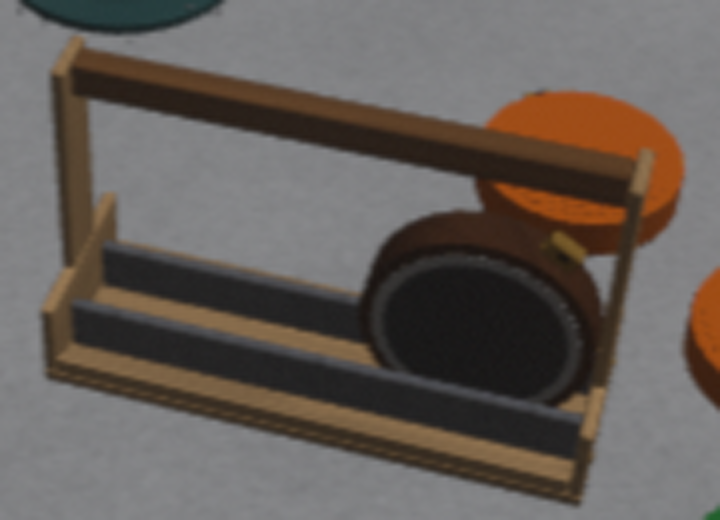

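Rail centre (240,236 in top) belongs to the carrier; candidates for the mirror are the dark disc in the carrier at scene (340,228), the orange ones at (365,190) and (420,235), and the green one at (422,300). The dark one with white rim standing in the carrier fits, and the crop confirms it, with the hanger leaning towards world +y. So carrier +x ≈ world +y, and the riser is at (132,232) in the scene view.

Emit:
drive_tool --claw '[85,85,85,85,85,85,85,85]' --pt "0.32 0.56 0.2" --pt "0.32 0.56 0.2" --pt "0.32 0.56 0.2" --pt "0.32 0.56 0.2" --pt "0.32 0.56 0.2" --pt "0.32 0.56 0.2" --pt "0.32 0.56 0.2" --pt "0.32 0.56 0.2" --yaw '[0.173,0.173,0.173,0.173,0.173,0.173,0.173,0.173]'

```text
time: 0.77
tool_pos: [0.3576, -0.3665, 0.5035]
tcp_rot: [-2.866, -1.285, 0.0]
wrist_force: [1.1, 0.1, -0.8]
width: 0.995
grip_force: 0.0
```

Emit:
drive_tool --claw '[85,85,85,85,85,85,85,85]' --pt "0.12 0.6 0" --pt "0.12 0.6 0" --pt "0.12 0.6 0" --pt "0.12 0.6 0" --pt "0.12 0.6 0" --pt "0.12 0.6 0" --pt "0.12 0.6 0" --pt "0.12 0.6 0" --yaw '[0.173,0.173,0.173,0.173,0.173,0.173,0.173,0.173]'

```text
time: 1.43
tool_pos: [0.4172, -0.0643, 0.5031]
tcp_rot: [-2.411, -2.011, -0.003]
wrist_force: [-0.3, -0.1, 0.7]
width: 0.994
grip_force: 0.0
```

Emit:
drive_tool --claw '[85,85,85,85,85,85,85,85]' --pt "0.12 0.56 0" --pt "0.12 0.56 0" --pt "0.12 0.56 0" --pt "0.12 0.56 0" --pt "0.12 0.56 0" --pt "0.12 0.56 0" --pt "0.12 0.56 0" --pt "0.12 0.56 0" --yaw '[0,0,0,0,0,0,0,0]'

```text
time: 2.1
tool_pos: [0.4776, 0.2167, 0.5023]
tcp_rot: [-2.409, -2.013, -0.001]
wrist_force: [0.6, -0.1, -0.3]
width: 0.993
grip_force: 0.0
```

```bash
cat > st.py <<'E'
from workcell import bot
from h import *
def st():
    s=bot.read_state(); M=R.from_rotvec(s["tcp_rot"]).as_matrix()
    print("t",round(s["time"],2),"tcp",np.round(s["tool_pos"],4),"yaw_close",round(np.arctan2(M[1,1],M[0,1]),4),"zax",np.round(M[:,2],3),"q",np.round(s["q"],2),"w",round(s["width"],3),"F",np.round(s["wrist_force"],1),"T",np.round(s["torque"],2),"g",round(s["grip_force"],1)); return s
E
python3 -c "
from st import *
s=st();p=s['tool_pos'];print((np.array([.4808,.2259,.384])-p)/.5)"
```

```text
t 2.1 tcp [0.4776 0.2167 0.5023] yaw_close -0.1787 zax [-0.001  0.003 -1.   ] q [ 0.38 -0.07  1.79  0.    1.42  0.56] w 0.993 F [ 0.6 -0.1 -0.3] T [-0.02 -0.04  0.01] g 0.0
[ 0.0063595   0.01831326 -0.23661125]
```

Emit:
drive_tool --claw '[85,85,85,85,85,85,85,85]' --pt "0.015 0.068 0" --pt "0.015 0.068 -0.06" --pt "0.015 0.068 -0.12" --pt "0.015 0.068 -0.18" --pt "0.015 0.068 -0.236" --pt "0.015 0.068 -0.236" --pt "0.015 0.068 -0.236" --pt "0.015 0.068 -0.236" --yaw '[0,0,0,0,0,0,0,0]'

```text
time: 2.77
tool_pos: [0.4853, 0.2455, 0.3869]
tcp_rot: [2.416, 2.007, 0.002]
wrist_force: [0.4, 0.3, 0.0]
width: 0.995
grip_force: 0.0
```

```bash
python3 -c "
from st import *
st()
for n in ('scene','top'):
    c=bot.read_camera(n); np.savez(n+'1.npz',**c)
    if n=='scene': cv2.imwrite('pics/s1.png',cv2.resize(c['color'][100:300,200:440,::-1],None,fx=3,fy=3))
"
```

```text
t 2.77 tcp [0.4853 0.2455 0.3869] yaw_close -0.1843 zax [ 0.001  0.001 -1.   ] q [ 0.42  0.03  1.91 -0.    1.21  0.61] w 0.995 F [0.4 0.3 0. ] T [-0.    0.03 -0.05] g 0.0
```

View pics/s1.png

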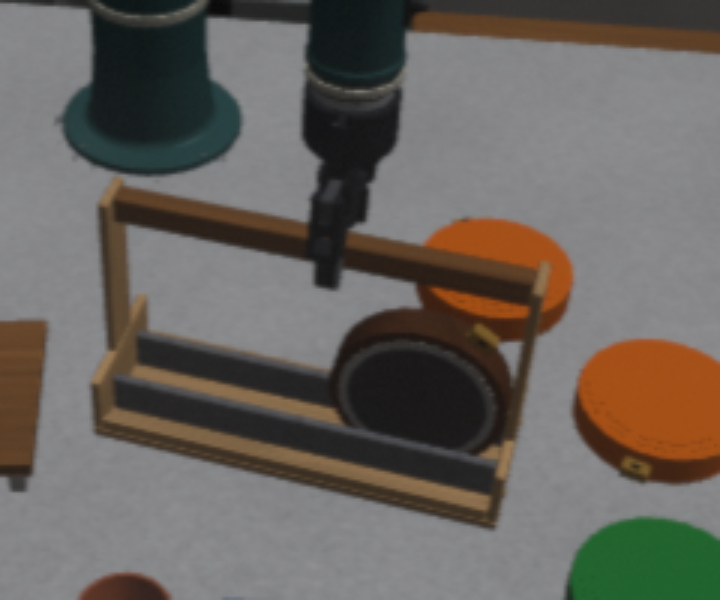

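The picture shows the fingers straddling the rail at crop (330,240), mirror well below. Closing.

Emit:
drive_tool --claw '[40,20,10,10,10,10,10,10]' --pt "0 0 0" --pt "0 0 0" --pt "0 0 0" --pt "0 0 0" --pt "0 0 0" --pt "0 0 0" --pt "0 0 0" --pt "0 0 0" --yaw '[0,0,0,0,0,0,0,0]' --newtons 110

```text
time: 3.53
tool_pos: [0.4846, 0.2456, 0.3859]
tcp_rot: [-2.416, -2.008, 0.0]
wrist_force: [-3.3, -1.5, 6.7]
width: 0.239
grip_force: 108.7
```

```bash
python3 -c "
from st import *
st()"
```

```text
t 3.53 tcp [0.4846 0.2456 0.3859] yaw_close -0.1839 zax [-0.  0. -1.] q [0.42 0.03 1.91 0.   1.21 0.61] w 0.239 F [-3.3 -1.5  6.7] T [-0.12  0.49  0.03] g 108.7
```

```bash
cat > m.py <<'E'
from st import *
GX=0.020; Z0=0.3859
def meas(c=None,s=None,name="scene"):
    s=s or bot.read_state(); c=c or bot.read_camera(name)
    M=R.from_rotvec(s["tcp_rot"]).as_matrix(); yaw=np.arctan2(M[1,1],M[0,1])+np.pi/2
    ex=np.array([np.cos(yaw),np.sin(yaw),0]); ey=np.array([-ex[1],ex[0],0])
    p=np.array(s["tool_pos"]); o=p-GX*ex; o[2]=p[2]-Z0
    P=cloud(c); P[c["depth"]==0]=9; d=P-o; C=np.stack([d@ex,d@ey,d[...,2]],-1)
    x,y,z=C[...,0],C[...,1],C[...,2]
    r=(abs(y)<.02)&(z>.21)&(z<.255)&(abs(x)<.165)&(abs(x-GX)>.06)
    sl=np.polyfit(x[r],z[r],1)[0] if r.sum()>50 else np.nan
    zt=z-sl*(x-GX) ; k=(abs(y)<.024)&(zt>.07)&(zt<.2)&(abs(x)<.174)
    hsv=cv2.cvtColor(c["color"],cv2.COLOR_RGB2HSV)
    br=k&(hsv[...,1]>110)&(hsv[...,2]>75)
    f=k&(zt<.165)&(y<-.012)&~br   # front face + rim
    xs=[]
    for h in np.arange(.075,.135,.006):
        q=x[f&(abs(zt-h)<.003)]
        if len(q)>8: xs.append((np.percentile(q,1)+np.percentile(q,99))/2)
    xc=np.median(xs) if xs else np.nan
    rad=np.hypot(x-xc,zt-.09); hg=k&(rad>.083)&(rad<.11)
    a=np.median(np.arctan2(x-xc,zt-.09)[hg]) if hg.any() else np.nan
    b=np.median(np.arctan2(x-xc,zt-.09)[br]) if br.any() else np.nan
    print("t %.2f slope %.4f xc %.4f th_geo %.3f(%d) th_brass %.3f(%d)"%(s["time"],sl,xc,a,hg.sum(),b,br.sum()),"o",np.round(o,4),"carrier yaw %.4f"%yaw, "spread %.4f"%np.std(xs))
    return xc,a,b,sl
if __name__=="__main__": st(); meas()
E
python3 m.py
```

```text
t 3.53 tcp [0.4846 0.2456 0.3859] yaw_close -0.1839 zax [-0.  0. -1.] q [0.42 0.03 1.91 0.   1.21 0.61] w 0.239 F [-3.3 -1.5  6.7] T [-0.12  0.49  0.03] g 108.7
t 3.53 slope -0.0004 xc 0.0981 th_geo 0.553(78) th_brass 0.557(31) o [ 0.4809  0.226  -0.    ] carrier yaw 1.3869 spread 0.0017
```

Emit:
drive_tool --claw '[10,10,10,10,10,10,10,10]' --pt "0 0 0.01" --pt "0 0 0.03" --pt "0 0 0.05" --pt "0 0 0.08" --pt "0 0 0.11" --pt "0 0 0.14" --pt "0 0 0.16" --pt "0 0 0.16" --yaw '[0,0,0,0,0,0,0,0]'

```text
time: 4.25
tool_pos: [0.4855, 0.2458, 0.4685]
tcp_rot: [2.415, 2.007, 0.008]
wrist_force: [0.9, 0.0, -7.6]
width: 0.24
grip_force: 108.0
```

Emit:
drive_tool --claw '[10,10,10,10]' --pt "0 0 0" --pt "0 0 0" --pt "0 0 0" --pt "0 0 0" --yaw '[0,0,0,0]'

```text
time: 4.58
tool_pos: [0.4845, 0.2454, 0.4639]
tcp_rot: [-2.416, -2.007, 0.004]
wrist_force: [0.2, -0.7, -7.8]
width: 0.238
grip_force: 108.1
```

```bash
python3 m.py
```

```text
t 4.58 tcp [0.4845 0.2454 0.4639] yaw_close -0.184 zax [-0.002 -0.001 -1.   ] q [ 0.42 -0.02  1.81 -0.    1.35  0.61] w 0.238 F [ 0.2 -0.7 -7.8] T [-0.22  0.08  0.03] g 108.1
t 4.58 slope -0.0048 xc 0.0983 th_geo 0.538(76) th_brass 0.536(49) o [0.4808 0.2257 0.078 ] carrier yaw 1.3868 spread 0.0013
```

```bash
python3 -c "
import numpy as np
D=np.array([.0503,-.5354,0])/.5; f=lambda k:(1-np.cos(np.pi*k/48))/2
for j in range(6):
    k=np.arange(8*j+1,8*j+9); g=f(k)-f(8*j)
    print([[round(a,3) for a in (D*x)] for x in g],[round(.105*x,4) for x in g])
"
```

```text
[[np.float64(0.0), np.float64(-0.001), np.float64(0.0)], [np.float64(0.0), np.float64(-0.005), np.float64(0.0)], [np.float64(0.001), np.float64(-0.01), np.float64(0.0)], [np.float64(0.002), np.float64(-0.018), np.float64(0.0)], [np.float64(0.003), np.float64(-0.028), np.float64(0.0)], [np.float64(0.004), np.float64(-0.041), np.float64(0.0)], [np.float64(0.005), np.float64(-0.055), np.float64(0.0)], [np.float64(0.007), np.float64(-0.072), np.float64(0.0)]] [np.float64(0.0001), np.float64(0.0004), np.float64(0.001), np.float64(0.0018), np.float64(0.0028), np.float64(0.004), np.float64(0.0054), np.float64(0.007)]
[[np.float64(0.002), np.float64(-0.019), np.float64(0.0)], [np.float64(0.004), np.float64(-0.039), np.float64(0.0)], [np.float64(0.006), np.float64(-0.061), np.float64(0.0)], [np.float64(0.008), np.float64(-0.085), np.float64(0.0)], [np.float64(0.01), np.float64(-0.111), np.float64(0.0)], [np.float64(0.013), np.float64(-0.138), np.float64(0.0)], [np.float64(0.016), np.float64(-0.166), np.float64(0.0)], [np.float64(0.018), np.float64(-0.196), np.float64(0.0)]] [np.float64(0.0018
[... 1936 characters left out ...]
.float64(0.0132), np.float64(0.0154), np.float64(0.0174), np.float64(0.0192)]
[[np.float64(0.002), np.float64(-0.017), np.float64(0.0)], [np.float64(0.003), np.float64(-0.031), np.float64(0.0)], [np.float64(0.004), np.float64(-0.043), np.float64(0.0)], [np.float64(0.005), np.float64(-0.053), np.float64(0.0)], [np.float64(0.006), np.float64(-0.061), np.float64(0.0)], [np.float64(0.006), np.float64(-0.067), np.float64(0.0)], [np.float64(0.007), np.float64(-0.071), np.float64(0.0)], [np.float64(0.007), np.float64(-0.072), np.float64(0.0)]] [np.float64(0.0016), np.float64(0.003), np.float64(0.0042), np.float64(0.0052), np.float64(0.006), np.float64(0.0066), np.float64(0.0069), np.float64(0.007)]
```

Emit:
drive_tool --claw '[10,10,10,10,10,10,10,10]' --pt "0 -0.001 0" --pt "0 -0.005 0" --pt "0.001 -0.01 0" --pt "0.002 -0.018 0" --pt "0.003 -0.028 0" --pt "0.004 -0.041 0" --pt "0.005 -0.055 0" --pt "0.007 -0.072 0" --yaw '[0,0.0004,0.001,0.0018,0.0028,0.004,0.0054,0.007]'

```text
time: 5.3
tool_pos: [0.4883, 0.2088, 0.4655]
tcp_rot: [-2.393, -2.035, -0.0]
wrist_force: [0.4, 0.2, -8.0]
width: 0.24
grip_force: 108.1
```

Emit:
drive_tool --claw '[10,10,10,10,10,10,10,10]' --pt "0.002 -0.019 0" --pt "0.004 -0.039 0" --pt "0.006 -0.061 0" --pt "0.008 -0.085 0" --pt "0.01 -0.111 0" --pt "0.013 -0.138 0" --pt "0.016 -0.166 0" --pt "0.018 -0.196 0" --yaw '[0.0018,0.0038,0.006,0.0083,0.0109,0.0135,0.0163,0.0192]'

```text
time: 5.97
tool_pos: [0.4973, 0.1102, 0.4655]
tcp_rot: [2.331, 2.106, 0.0]
wrist_force: [0.1, 0.3, -7.2]
width: 0.24
grip_force: 108.1
```

Emit:
drive_tool --claw '[10,10,10,10,10,10,10,10]' --pt "0.003 -0.031 0" --pt "0.006 -0.063 0" --pt "0.009 -0.096 0" --pt "0.012 -0.129 0" --pt "0.015 -0.163 0" --pt "0.019 -0.198 0" --pt "0.022 -0.233 0" --pt "0.025 -0.268 0" --yaw '[0.003,0.0062,0.0094,0.0127,0.016,0.0194,0.0228,0.0262]'

```text
time: 6.63
tool_pos: [0.5096, -0.0241, 0.4656]
tcp_rot: [2.242, 2.2, 0.0]
wrist_force: [0.8, -0.4, -7.3]
width: 0.24
grip_force: 108.1
```

Emit:
drive_tool --claw '[10,10,10,10,10,10,10,10]' --pt "0.003 -0.035 0" --pt "0.007 -0.07 0" --pt "0.01 -0.104 0" --pt "0.013 -0.139 0" --pt "0.016 -0.172 0" --pt "0.019 -0.205 0" --pt "0.022 -0.237 0" --pt "0.025 -0.268 0" --yaw '[0.0034,0.0069,0.0102,0.0136,0.0169,0.0201,0.0232,0.0262]'

```text
time: 7.3
tool_pos: [0.5219, -0.1582, 0.4656]
tcp_rot: [2.15, 2.29, -0.0]
wrist_force: [0.4, -0.7, -6.7]
width: 0.241
grip_force: 108.1
```

Emit:
drive_tool --claw '[10,10,10,10,10,10,10,10]' --pt "0.003 -0.03 0" --pt "0.005 -0.058 0" --pt "0.008 -0.085 0" --pt "0.01 -0.111 0" --pt "0.013 -0.135 0" --pt "0.015 -0.157 0" --pt "0.017 -0.177 0" --pt "0.018 -0.196 0" --yaw '[0.0029,0.0057,0.0084,0.0109,0.0132,0.0154,0.0174,0.0192]'

```text
time: 7.97
tool_pos: [0.5312, -0.2556, 0.4654]
tcp_rot: [2.08, 2.354, 0.0]
wrist_force: [-0.7, -0.0, -6.5]
width: 0.242
grip_force: 108.1
```

Emit:
drive_tool --claw '[10,10,10,10,10,10,10,10]' --pt "0.002 -0.017 0" --pt "0.003 -0.031 0" --pt "0.004 -0.043 0" --pt "0.005 -0.053 0" --pt "0.006 -0.061 0" --pt "0.006 -0.067 0" --pt "0.007 -0.071 0" --pt "0.007 -0.072 0" --yaw '[0.0016,0.003,0.0042,0.0052,0.006,0.0066,0.0069,0.007]'

```text
time: 8.63
tool_pos: [0.5349, -0.2906, 0.4654]
tcp_rot: [2.054, 2.377, 0.0]
wrist_force: [1.1, 0.1, -7.0]
width: 0.239
grip_force: 108.1
```

Emit:
drive_tool --claw '[10,10,10,10]' --pt "0 0 0" --pt "0 0 0" --pt "0 0 0" --pt "0 0 0" --yaw '[0,0,0,0]'

```text
time: 8.97
tool_pos: [0.5348, -0.2902, 0.4654]
tcp_rot: [-2.054, -2.377, -0.0]
wrist_force: [0.3, -1.1, -7.9]
width: 0.238
grip_force: 108.1
```

```bash
python3 m.py; python3 -c "
from workcell import bot;import cv2
cv2.imwrite('pics/s2.png',bot.read_camera('scene')['color'][:,:,::-1])"
```

```text
t 8.97 tcp [ 0.5348 -0.2902  0.4654] yaw_close 0.1456 zax [-0.  0. -1.] q [-0.54  0.11  1.68  0.    1.36 -0.68] w 0.238 F [ 0.3 -1.1 -7.9] T [-0.18 -0.05 -0.03] g 108.1
t 8.97 slope -0.0001 xc 0.1000 th_geo 0.565(74) th_brass 0.559(29) o [ 0.5377 -0.31    0.0795] carrier yaw 1.7163 spread 0.0016
```

View pics/s2.png

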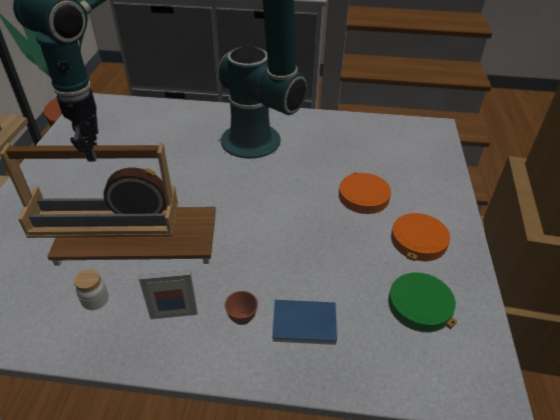

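```bash
cat > mpc.py <<'E'
import numpy as np,sys
from scipy.optimize import minimize
dt=1/12;n=8;sub=20
def sim(th,w,D,fr=.36,wall=.555,bias=0):
    v=0;T=[];last=0
    for d in D:
        vn=(d-last)/dt; a=(vn-v)/dt
        for _ in range(sub):
            h=dt/sub; acc=4.4*th-8.155*a-80*bias
            if abs(w)<1e-9 and abs(acc)<fr: acc=0
            else:
                s=np.sign(w) if abs(w)>1e-9 else np.sign(acc); wn=w+acc*h
                acc-=s*fr
                if abs(w)>1e-9 and (w+acc*h)*w<0 and abs(acc)<2*fr: w=0;acc=0
            w+=acc*h; th+=w*h
            if th>wall: th=wall; w=min(w,0)
        v=vn;last=d;T.append((round(th,3),round(w,3)))
    return T
def plan(th,w,end=0.0,net=None,k=7):
    def cost(x):
        D=np.r_[x,[x[-1]]*(n-k)]; T=sim(th,w,D); v=np.diff(np.r_[0,D])/dt
        f,g=T[-1]; c=300*(f-end)**2+300*g**2+.5*np.sum(np.diff(np.r_[0,v,0])**2)
        return c+(0 if net is None else 1000*(x[-1]-net)**2)
    best=min((minimize(cost,x0*np.linspace(0,1,k)**2*(3-2*np.linspace(0,1,k)),method="Powell",options=dict(maxiter=60,xtol=1e-4)) for x0 in (max(-.1,min(.1,th/8+w/16)),)),key=lambda r:r.fun)
    return np.r_[best.x,[best.x[-1]]*(n-k)],best.fun
if __name__=="__main__":
    th,w=float(sys.argv[1]),float(sys.argv[2]); D,c=plan(th,w); ex=np.array([-.1456,.9893])
    Q=np.round(np.outer(D,ex)/.5,3); D2=Q@ex*.5
    print("cost",c,"D",np.round(D,4)); print([[float(a),float(b),0] for a,b in Q]); print(sim(th,w,D2))
    for e in (.02,-.02): print("  th%+.2f"%e,sim(th+e,w,D2,wall=9)[-1], "scale",sim(th,w,D2*(1+e*2))[-1])
E
python3 mpc.py .557 0
```

```text
cost 0.37016227756916426 D [0.0262 0.0276 0.0038 0.0342 0.0536 0.0657 0.0713 0.0713]
[[-0.008, 0.052, 0], [-0.008, 0.055, 0], [-0.001, 0.007, 0], [-0.01, 0.068, 0], [-0.016, 0.106, 0], [-0.019, 0.13, 0], [-0.021, 0.141, 0], [-0.021, 0.141, 0]]
[(np.float64(0.453), np.float64(-2.352)), (np.float64(0.371), np.float64(0.249)), (np.float64(0.507), np.float64(2.89)), (np.float64(0.442), np.float64(-3.619)), (np.float64(0.197), np.float64(-2.338)), (np.float64(0.036), np.float64(-1.566)), (np.float64(-0.065), np.float64(-0.906)), (np.float64(-0.117), np.float64(-0.363))]
  th+0.02 (np.float64(0.491), np.float64(1.369)) scale (np.float64(-0.035), np.float64(-0.064))
  th-0.02 (np.float64(0.409), np.float64(1.228)) scale (np.float64(-0.08), np.float64(-0.3))
```

```bash
python3 - <<'E'
s=open("mpc.py").read()
a=s.index("def plan"); b=s.index("if __name__")
new='''def plan(th,w,end=0.0,net=None,k=7):
    s0=np.sign(w) if abs(w)>.05 else -np.sign(th)
    def lin(D):  # friction of fixed sign, no wall: affine in D
        t,u,v,last=th,w,0,0
        for d in D:
            vn=(d-last)/dt;a=(vn-v)/dt
            for _ in range(sub): u+=(4.4*t-8.155*a-.36*s0)*dt/sub; t+=u*dt/sub
            v=vn;last=d
        return np.array([t-end,u])
    full=lambda x:np.r_[x,[x[-1]]*(n-k)]
    b=lin(np.zeros(n)); A=np.array([lin(full(e))-b for e in np.eye(k)]).T
    V=np.array([np.diff(np.r_[0,0,full(e),full(e)[-1]],2)/dt for e in np.eye(k)]).T
    M=np.r_[A*1e3,V]; r=np.r_[-b*1e3,np.zeros(len(V))]
    if net is not None: M=np.r_[M,1e3*np.eye(k)[-1:]]; r=np.r_[r,1e3*net]
    return full(np.linalg.lstsq(M,r,rcond=None)[0]),0
'''
open("mpc.py","w").write(s[:a]+new+s[b:])
E
python3 mpc.py .557 0
```

```text
cost 0 D [0.0379 0.0847 0.1211 0.1365 0.1292 0.1057 0.0816 0.0816]
[[-0.011, 0.075, 0], [-0.025, 0.168, 0], [-0.035, 0.24, 0], [-0.04, 0.27, 0], [-0.038, 0.256, 0], [-0.031, 0.209, 0], [-0.024, 0.162, 0], [-0.024, 0.162, 0]]
[(np.float64(0.403), np.float64(-3.493)), (np.float64(0.079), np.float64(-4.262)), (np.float64(-0.229), np.float64(-3.214)), (np.float64(-0.41), np.float64(-1.236)), (np.float64(-0.424), np.float64(0.795)), (np.float64(-0.293), np.float64(2.261)), (np.float64(-0.11), np.float64(2.156)), (np.float64(-0.035), np.float64(-0.217))]
  th+0.02 (np.float64(0.01), np.float64(-0.136)) scale (np.float64(-0.086), np.float64(-0.316))
  th-0.02 (np.float64(-0.075), np.float64(-0.289)) scale (np.float64(0.016), np.float64(-0.119))
```

```bash
sed -i 's/def plan(th,w,end=0.0,net=None,k=7)/def plan(th,w,end=0.0,net=None,k=7,we=0.0)/; s/return np.array(\[t-end,u\])/return np.array([t-end,u-we])/; s/D,c=plan(th,w);/E=[float(q) for q in sys.argv[3:]] or [0,0]; D,c=plan(th,w,E[0],we=E[1]);/' mpc.py
for e in ".1 -.34" ".15 -.45" ".2 -.57"; do echo "== $e"; python3 mpc.py .557 0 $e; done
```

```text
== .1 -.34
cost 0 D [0.0513 0.112  0.1544 0.1643 0.1406 0.095  0.0525 0.0525]
[[-0.015, 0.102, 0], [-0.033, 0.222, 0], [-0.045, 0.305, 0], [-0.048, 0.325, 0], [-0.041, 0.278, 0], [-0.028, 0.188, 0], [-0.015, 0.104, 0], [-0.015, 0.104, 0]]
[(np.float64(0.345), np.float64(-4.835)), (np.float64(-0.092), np.float64(-5.645)), (np.float64(-0.485), np.float64(-3.888)), (np.float64(-0.68), np.float64(-0.964)), (np.float64(-0.626), np.float64(2.094)), (np.float64(-0.369), np.float64(3.999)), (np.float64(-0.054), np.float64(3.599)), (np.float64(0.062), np.float64(-0.573))]
  th+0.02 (np.float64(0.107), np.float64(-0.493)) scale (np.float64(0.015), np.float64(-0.686))
  th-0.02 (np.float64(0.022), np.float64(-0.646)) scale (np.float64(0.109), np.float64(-0.461))
== .15 -.45
cost 0 D [0.0562 0.1218 0.1663 0.1739 0.1439 0.0899 0.0405 0.0405]
[[-0.016, 0.111, 0], [-0.035, 0.241, 0], [-0.048, 0.329, 0], [-0.051, 0.344, 0], [-0.042, 0.285, 0], [-0.026, 0.178, 0], [-0.012, 0.08, 0], [-0.012, 0.08, 0]]
[(np.float64(0.326), np.float64(-5.28)), (np.float64(-0.151), np.float64(-6.152)), (np.float64(-0.57
[... 479 characters left out ...]
0.0847 0.0281 0.0281]
[[-0.018, 0.121, 0], [-0.039, 0.262, 0], [-0.052, 0.354, 0], [-0.054, 0.365, 0], [-0.043, 0.292, 0], [-0.025, 0.168, 0], [-0.008, 0.056, 0], [-0.008, 0.056, 0]]
[(np.float64(0.304), np.float64(-5.781)), (np.float64(-0.217), np.float64(-6.717)), (np.float64(-0.676), np.float64(-4.424)), (np.float64(-0.88), np.float64(-0.687)), (np.float64(-0.77), np.float64(3.14)), (np.float64(-0.41), np.float64(5.403)), (np.float64(0.009), np.float64(4.71)), (np.float64(0.159), np.float64(-0.814))]
  th+0.02 (np.float64(0.204), np.float64(-0.731)) scale (np.float64(0.115), np.float64(-0.935))
  th-0.02 (np.float64(0.117), np.float64(-0.887)) scale (np.float64(0.203), np.float64(-0.689))
```

```bash
sed -i 's/def sim(th,w,D,fr=.36,wall=.555,bias=0):/def sim(th,w,D,fr=.36,wall=.555,bias=0,v=0):/; s/^    v=0;T=\[\];last=0/    T=[];last=0/; s/k=7,we=0.0)/k=7,we=0.0,v0=0.0)/; s/t,u,v,last=th,w,0,0/t,u,v,last=th,w,v0,0/' mpc.py
python3 - <<'E'
s=open("mpc.py").read()
s=s.replace('''    M=np.r_[A*1e3,V]; r=np.r_[-b*1e3,np.zeros(len(V))]''','''    M=np.r_[A*1e3,V]; z=np.zeros(len(V)); z[0]=v0; r=np.r_[-b*1e3,z]''').replace("np.diff(np.r_[0,0,full(e)","np.diff(np.r_[0,0,full(e)")
open("mpc.py","w").write(s)
import sys;sys.path.insert(0,".")
from mpc import *
for k in(5,6,7):
  for v0 in (0,-.1,-.15,-.2,-.25,-.3):
    D,_=plan(.557,0,v0=v0,k=k); T=sim(.557,0,D,v=v0); vv=np.diff(np.r_[0,D])/dt
    print(k,v0,"net %.3f"%D[-1],"v",np.round(vv,2),"amax %.2f"%(max(abs(np.diff(np.r_[v0,vv])))/dt),"thmin %.2f"%min(t[0] for t in T),[float(q) for q in T[-1]])
E
```

```text
5 0 net 0.073 v [ 0.76  0.71  0.23 -0.31 -0.51  0.    0.    0.  ] amax 9.17 thmin -0.48 [-0.046, -0.18]
5 -0.1 net 0.052 v [0.08 0.16 0.18 0.14 0.07 0.   0.   0.  ] amax 2.15 thmin -0.00 [-0.004, -0.007]
5 -0.15 net 0.042 v [-0.26 -0.11  0.15  0.36  0.37  0.    0.    0.  ] amax 4.38 thmin -0.96 [-0.956, -2.305]
5 -0.2 net 0.032 v [-0.6  -0.38  0.13  0.58  0.66  0.    0.    0.  ] amax 7.89 thmin -2.92 [-2.923, -7.053]
5 -0.25 net 0.021 v [-0.95 -0.66  0.1   0.81  0.95  0.    0.    0.  ] amax 11.40 thmin -4.89 [-4.889, -11.801]
5 -0.3 net 0.011 v [-1.29 -0.93  0.08  1.03  1.24  0.    0.    0.  ] amax 14.90 thmin -6.86 [-6.856, -16.549]
6 0 net 0.077 v [ 0.58  0.64  0.39  0.01 -0.31 -0.38  0.    0.  ] amax 6.93 thmin -0.46 [-0.042, -0.201]
6 -0.1 net 0.052 v [0.09 0.17 0.17 0.13 0.07 0.01 0.   0.  ] amax 2.24 thmin -0.00 [-0.004, -0.007]
6 -0.15 net 0.040 v [-0.16 -0.07  0.06  0.19  0.25  0.21  0.    0.  ] amax 2.51 thmin -0.26 [-0.257, -0.617]
6 -0.2 net 0.027 v [-0.4  -0.31 -0.05  0.24  0.44  0.4   0.    0.  ] amax 4.86 thmin -1.57 [-1.571, -3.79]
6 -0.25 net 0.015 v [-0.65 -0.55 -0.16  0.3   0.63  0.6   0.    0.  ] amax 7.20 thmin -2.89 [-2.886, -6.964]
6 -0.3 net 0.002 v [-0.89 -0.78 -0.27  0.36  0.81  0.8   0.    0.  ] amax 9.55 thmin -4.20 [-4.2, -10.137]
7 0 net 0.082 v [ 0.45  0.56  0.44  0.19 -0.09 -0.28 -0.29  0.  ] amax 5.46 thmin -0.42 [-0.033, -0.218]
7 -0.1 net 0.052 v [ 0.08  0.16  0.17  0.14  0.08  0.02 -0.01  0.  ] amax 2.16 thmin -0.01 [-0.007, -0.052]
7 -0.15 net 0.038 v [-0.11 -0.04  0.04  0.11  0.16  0.17  0.12  0.  ] amax 1.47 thmin -0.00 [-0.004, -0.008]
7 -0.2 net 0.023 v [-0.29 -0.24 -0.09  0.09  0.24  0.32  0.26  0.  ] amax 3.12 thmin -0.83 [-0.83, -2.002]
7 -0.25 net 0.009 v [-0.48 -0.44 -0.23  0.06  0.32  0.47  0.4   0.  ] amax 4.76 thmin -1.75 [-1.754, -4.231]
7 -0.3 net -0.006 v [-0.67 -0.64 -0.36  0.04  0.41  0.62  0.53  0.  ] amax 6.41 thmin -2.68 [-2.677, -6.461]
```

Run:
```python
from mpc import *
ex=np.array([-.1456,.9893])
run=np.array([0,-.003,-.008,-.016,-.0275,-.041,-.058,-.0744,-.0908])*.5/.9893
D,_=plan(.557,0,v0=-.0995,k=6); Q=np.round(np.outer(D,ex)/.5,4); print(Q.tolist(),np.round(D,4)); D=Q@ex*.5
full=np.r_[run[1:],run[-1]+D,[run[-1]+D[-1]]*8]
for th0 in (.537,.557,.577):
  for b in (0,-.003,.003):
    T=sim(th0,0,full,wall=th0,bias=b); print(th0,b,T[11],T[15],T[19],T[-1])
tf=np.convolve(np.r_[full],[.5,.5])[:len(full)]; print("lagged",sim(.557,0,tf)[15::4])
```

```text
[[-0.0022, 0.0147], [-0.0062, 0.0424], [-0.0104, 0.0704], [-0.0134, 0.0911], [-0.015, 0.1016], [-0.0153, 0.1036], [-0.0153, 0.1036], [-0.0153, 0.1036]] [0.0074 0.0214 0.0356 0.0461 0.0514 0.0524 0.0524 0.0524]
0.537 0 (np.float64(0.089), np.float64(-1.212)) (np.float64(-0.043), np.float64(-0.079)) (np.float64(-0.061), np.float64(-0.037)) (np.float64(-0.069), np.float64(-0.014))
0.537 -0.003 (np.float64(0.103), np.float64(-1.126)) (np.float64(0.014), np.float64(0.047)) (np.float64(0.028), np.float64(0.039)) (np.float64(0.042), np.float64(0.05))
0.537 0.003 (np.float64(0.075), np.float64(-1.299)) (np.float64(-0.106), np.float64(-0.297)) (np.float64(-0.233), np.float64(-0.496)) (np.float64(-0.465), np.float64(-0.948))
0.557 0 (np.float64(0.114), np.float64(-1.181)) (np.float64(0.0), 0.0) (np.float64(0.0), 0.0) (np.float64(0.0), 0.0)
0.557 -0.003 (np.float64(0.128), np.float64(-1.094)) (np.float64(0.055), np.float64(0.105)) (np.float64(0.1), np.float64(0.175)) (np.float64(0.181), np.float64(0.334))
0.557 0.003 (np.float64(0.1), np.float64(-1.267)) (np.float64(-0.063), np.float64(-0.217)) (np.float64(-0.15), np.float64(-0.328)) (np.float64(-0.3), np.float64(-0.605))
0.577 0 (np.float64(0.139), np.float64(-1.149)) (np.float64(0.04), np.float64(0.008)) (np.float64(0.04), 0.0) (np.float64(0.04), 0.0)
0.577 -0.003 (np.float64(0.153), np.float64(-1.062)) (np.float64(0.096), np.float64(0.172)) (np.float64(0.175), np.float64(0.324)) (np.float64(0.331), np.float64(0.641))
0.577 0.003 (np.float64(0.125), np.float64(-1.235)) (np.float64(-0.02), np.float64(-0.137)) (np.float64(-0.067), np.float64(-0.159)) (np.float64(-0.135), np.float64(-0.263))
lagged [(np.float64(0.089), np.float64(0.132)), (np.float64(0.138), np.float64(0.177)), (np.float64(0.217), np.float64(0.311))]
```

Emit:
drive_tool --claw '[10,10,10,10,10,10,10,10]' --pt "0 0.001 0" --pt "-0.001 0.005 0" --pt "-0.002 0.012 0" --pt "-0.003 0.02 0" --pt "-0.005 0.031 0" --pt "-0.006 0.043 0" --pt "-0.008 0.056 0" --pt "-0.01 0.069 0" --yaw '[0,0,0,0,0,0,0,0]'

```text
time: 9.73
tool_pos: [0.5297, -0.2551, 0.4654]
tcp_rot: [-2.054, -2.377, -0.0]
wrist_force: [-0.7, 1.4, -8.2]
width: 0.238
grip_force: 108.1
```

Emit:
drive_tool --claw '[10,10,10,10,10,10,10,10]' --pt "-0.002 0.014 0" --pt "-0.004 0.026 0" --pt "-0.006 0.039 0" --pt "-0.007 0.049 0" --pt "-0.008 0.058 0" --pt "-0.009 0.064 0" --pt "-0.01 0.068 0" --pt "-0.01 0.069 0" --yaw '[0,0,0,0,0,0,0,0]'

```text
time: 10.4
tool_pos: [0.5247, -0.2212, 0.4654]
tcp_rot: [-2.054, -2.377, -0.0]
wrist_force: [0.0, 0.1, -7.5]
width: 0.24
grip_force: 108.1
```

Emit:
drive_tool --claw '[10,10,10,10,10,10]' --pt "0 0 0" --pt "0 0 0" --pt "0 0 0" --pt "0 0 0" --pt "0 0 0" --pt "0 0 0" --yaw '[0,0,0,0,0,0]'

```text
time: 10.9
tool_pos: [0.5248, -0.2216, 0.4654]
tcp_rot: [-2.055, -2.377, 0.0]
wrist_force: [0.4, 0.1, -7.4]
width: 0.24
grip_force: 108.1
```

```bash
python3 m.py
```

```text
t 10.9 tcp [ 0.5248 -0.2216  0.4654] yaw_close 0.145 zax [-0.  0. -1.] q [-0.44  0.03  1.76 -0.    1.35 -0.59] w 0.24 F [ 0.4  0.1 -7.4] T [-0.19 -0.03 -0.02] g 108.1
t 10.90 slope -0.0019 xc 0.0994 th_geo 0.548(72) th_brass 0.551(27) o [ 0.5277 -0.2414  0.0795] carrier yaw 1.7158 spread 0.0015
```

Emit:
drive_tool --claw '[10,10,10,10,10,10,10,10]' --pt "0 -0.003 0" --pt "0.001 -0.008 0" --pt "0.002 -0.016 0" --pt "0.004 -0.0275 0" --pt "0.006 -0.041 0" --pt "0.0085 -0.058 0" --pt "0.011 -0.0744 0" --pt "0.0134 -0.0908 0" --yaw '[0,0,0,0,0,0,0,0]'

```text
time: 11.62
tool_pos: [0.5316, -0.268, 0.4653]
tcp_rot: [2.055, 2.376, -0.0]
wrist_force: [0.1, 0.9, -7.1]
width: 0.236
grip_force: 108.1
```

Emit:
drive_tool --claw '[10,10,10,10,10,10,10]' --pt "-0.0022 0.0147 0" --pt "-0.0062 0.0424 0" --pt "-0.0104 0.0704 0" --pt "-0.0134 0.0911 0" --pt "-0.015 0.1016 0" --pt "-0.0153 0.1036 0" --pt "-0.0153 0.1036 0" --yaw '[0,0,0,0,0,0,0]'

```text
time: 12.2
tool_pos: [0.5238, -0.2141, 0.4657]
tcp_rot: [2.052, 2.378, -0.0]
wrist_force: [-0.9, -0.3, -7.9]
width: 0.239
grip_force: 108.1
```

```bash
python3 -c "
from m import *
st()
L=[(bot.read_state(),bot.read_camera('scene')) for _ in range(4)]
for s,c in L: meas(c,s)
cv2.imwrite('pics/s3.png',cv2.resize(L[-1][1]['color'][120:260,0:240,::-1],None,fx=3,fy=3))
"
```

```text
t 12.2 tcp [ 0.5238 -0.2141  0.4657] yaw_close 0.1469 zax [ 0.001 -0.001 -1.   ] q [-0.43  0.02  1.76 -0.    1.35 -0.58] w 0.239 F [-0.9 -0.3 -7.9] T [-0.05  0.04  0.02] g 108.1
t 12.20 slope -0.0006 xc 0.0527 th_geo -0.011(82) th_brass -0.017(30) o [ 0.5267 -0.2338  0.0798] carrier yaw 1.7177 spread 0.0006
t 12.25 slope -0.0013 xc 0.0525 th_geo -0.001(79) th_brass -0.028(29) o [ 0.5268 -0.2343  0.0798] carrier yaw 1.7172 spread 0.0008
t 12.30 slope -0.0013 xc 0.0524 th_geo -0.010(80) th_brass -0.032(31) o [ 0.5268 -0.2347  0.0797] carrier yaw 1.7167 spread 0.0012
t 12.35 slope -0.0004 xc 0.0524 th_geo -0.009(76) th_brass -0.022(28) o [ 0.5268 -0.2349  0.0797] carrier yaw 1.7162 spread 0.0008
```

Emit:
drive_tool --claw '[10,10,10,10,10,10,10,10]' --pt "0 0 0" --pt "0 0 0" --pt "0 0 0" --pt "0 0 0" --pt "0 0 0" --pt "0 0 0" --pt "0 0 0" --pt "0 0 0" --yaw '[0,0,0,0,0,0,0,0]'

```text
time: 13.07
tool_pos: [0.5238, -0.2151, 0.4654]
tcp_rot: [-2.054, -2.377, 0.0]
wrist_force: [-0.5, 0.5, -7.8]
width: 0.24
grip_force: 108.1
```

```bash
python3 m.py
```

```text
t 13.07 tcp [ 0.5238 -0.2151  0.4654] yaw_close 0.1452 zax [-0. -0. -1.] q [-0.43  0.03  1.76 -0.    1.35 -0.58] w 0.24 F [-0.5  0.5 -7.8] T [-0.05 -0.06  0.02] g 108.1
t 13.07 slope 0.0007 xc 0.0519 th_geo -0.021(77) th_brass -0.029(28) o [ 0.5267 -0.2349  0.0795] carrier yaw 1.7160 spread 0.0008
```

View pics/s3.png

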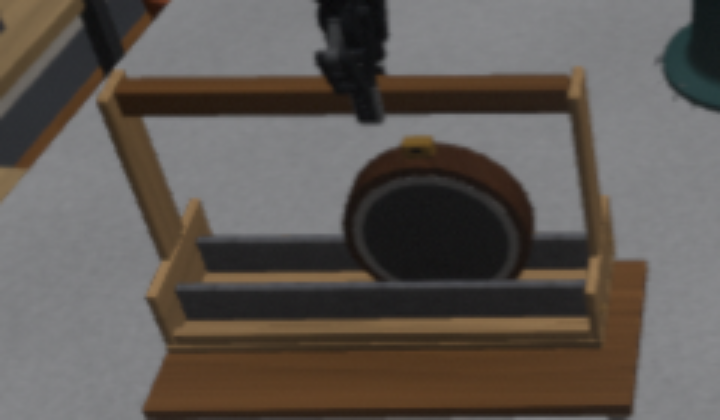

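The mirror stands upright with the hanger on top (crop (418,145)), away from both end panels. Holding.

Emit:
drive_tool --claw '[10,10,10,10,10,10,10,10]' --pt "0 0 0" --pt "0 0 0" --pt "0 0 0" --pt "0 0 0" --pt "0 0 0" --pt "0 0 0" --pt "0 0 0" --pt "0 0 0" --yaw '[0,0,0,0,0,0,0,0]'

```text
time: 13.78
tool_pos: [0.5239, -0.2151, 0.4654]
tcp_rot: [-2.054, -2.377, 0.0]
wrist_force: [1.4, 0.1, -7.0]
width: 0.239
grip_force: 108.1
```

Emit:
drive_tool --claw '[10,10,10,10,10,10,10,10]' --pt "0 0 0" --pt "0 0 0" --pt "0 0 0" --pt "0 0 0" --pt "0 0 0" --pt "0 0 0" --pt "0 0 0" --pt "0 0 0" --yaw '[0,0,0,0,0,0,0,0]'

```text
time: 14.45
tool_pos: [0.5238, -0.2151, 0.4654]
tcp_rot: [-2.054, -2.377, -0.0]
wrist_force: [-0.3, -0.8, -8.0]
width: 0.241
grip_force: 108.1
```

```bash
python3 m.py
```

```text
t 14.45 tcp [ 0.5238 -0.2151  0.4654] yaw_close 0.1452 zax [ 0.  0. -1.] q [-0.43  0.03  1.76  0.    1.35 -0.58] w 0.241 F [-0.3 -0.8 -8. ] T [-0.02  0.05  0.01] g 108.1
t 14.45 slope 0.0004 xc 0.0519 th_geo -0.017(74) th_brass -0.038(28) o [ 0.5267 -0.2348  0.0795] carrier yaw 1.7160 spread 0.0009
```

Emit:
drive_tool --claw '[10,10,10,10,10,10,10,10]' --pt "0 0 0" --pt "0 0 0" --pt "0 0 0" --pt "0 0 0" --pt "0 0 0" --pt "0 0 0" --pt "0 0 0" --pt "0 0 0" --yaw '[0,0,0,0,0,0,0,0]'

```text
time: 15.17
tool_pos: [0.5238, -0.215, 0.4654]
tcp_rot: [-2.054, -2.377, 0.0]
wrist_force: [0.0, 0.8, -6.9]
width: 0.241
grip_force: 108.1
```

Emit:
drive_tool --claw '[10,10,10,10,10,10,10,10]' --pt "0 0 0" --pt "0 0 0" --pt "0 0 0" --pt "0 0 0" --pt "0 0 0" --pt "0 0 0" --pt "0 0 0" --pt "0 0 0" --yaw '[0,0,0,0,0,0,0,0]'

```text
time: 15.83
tool_pos: [0.5238, -0.2151, 0.4654]
tcp_rot: [2.054, 2.377, -0.0]
wrist_force: [-0.2, -0.6, -8.3]
width: 0.241
grip_force: 108.1
```

Emit:
drive_tool --claw '[10,10,10,10,10,10,10,10]' --pt "0 0 -0.003" --pt "0 0 -0.009" --pt "0 0 -0.017" --pt "0 0 -0.026" --pt "0 0 -0.035" --pt "0 0 -0.043" --pt "0 0 -0.048" --pt "0 0 -0.05" --yaw '[0,0,0,0,0,0,0,0]'

```text
time: 16.5
tool_pos: [0.5237, -0.215, 0.4394]
tcp_rot: [-2.053, -2.376, 0.001]
wrist_force: [-0.1, -0.2, -7.4]
width: 0.236
grip_force: 108.1
```

```bash
python3 m.py
```

```text
t 16.5 tcp [ 0.5237 -0.215   0.4394] yaw_close 0.1452 zax [-0.001  0.001 -1.   ] q [-0.43  0.04  1.8  -0.    1.31 -0.58] w 0.236 F [-0.1 -0.2 -7.4] T [-0.01 -0.04  0.  ] g 108.1
t 16.50 slope -0.0004 xc 0.0521 th_geo -0.016(69) th_brass -0.041(27) o [ 0.5266 -0.2348  0.0535] carrier yaw 1.7160 spread 0.0009
```

Emit:
drive_tool --claw '[10,10,10,10,10,10,10,10]' --pt "0 0 -0.002" --pt "0 0 -0.005" --pt "0 0 -0.008" --pt "0 0 -0.011" --pt "0 0 -0.014" --pt "0 0 -0.017" --pt "0 0 -0.019" --pt "0 0 -0.02" --yaw '[0,0,0,0,0,0,0,0]'

```text
time: 17.22
tool_pos: [0.5238, -0.215, 0.4301]
tcp_rot: [-2.054, -2.376, 0.0]
wrist_force: [-0.4, 0.5, -7.5]
width: 0.24
grip_force: 108.1
```

Emit:
drive_tool --claw '[10,10,10,10,10,10]' --pt "0 0 -0.001" --pt "0 0 -0.002" --pt "0 0 -0.003" --pt "0 0 -0.004" --pt "0 0 -0.005" --pt "0 0 -0.005" --yaw '[0,0,0,0,0,0]'

```text
time: 17.72
tool_pos: [0.5238, -0.215, 0.4278]
tcp_rot: [-2.054, -2.377, 0.0]
wrist_force: [-0.7, 0.3, -8.1]
width: 0.24
grip_force: 108.1
```

```bash
python3 m.py
```

```text
t 17.72 tcp [ 0.5238 -0.215   0.4278] yaw_close 0.1452 zax [-0.  0. -1.] q [-0.43  0.04  1.81  0.    1.28 -0.58] w 0.24 F [-0.7  0.3 -8.1] T [-0.02 -0.04 -0.01] g 108.1
t 17.72 slope 0.0008 xc 0.0514 th_geo -0.029(74) th_brass -0.036(31) o [ 0.5267 -0.2348  0.0419] carrier yaw 1.7160 spread 0.0008
```

Emit:
drive_tool --claw '[10,10,10,10,10,10,10,10]' --pt "0 0 -0.0005" --pt "0 0 -0.001" --pt "0 0 -0.0015" --pt "0 0 -0.002" --pt "0 0 -0.0025" --pt "0 0 -0.003" --pt "0 0 -0.0035" --pt "0 0 -0.0035" --yaw '[0,0,0,0,0,0,0,0]'

```text
time: 18.43
tool_pos: [0.5238, -0.215, 0.4261]
tcp_rot: [-2.054, -2.377, -0.0]
wrist_force: [-0.3, -0.6, -7.6]
width: 0.238
grip_force: 108.1
```

```bash
python3 m.py
```

```text
t 18.43 tcp [ 0.5238 -0.215   0.4261] yaw_close 0.1453 zax [-0.  0. -1.] q [-0.43  0.05  1.81  0.    1.28 -0.58] w 0.238 F [-0.3 -0.6 -7.6] T [-0.06 -0.03  0.04] g 108.1
t 18.43 slope -0.0006 xc 0.0513 th_geo -0.019(72) th_brass -0.034(28) o [ 0.5267 -0.2348  0.0402] carrier yaw 1.7161 spread 0.0010
```

Emit:
drive_tool --claw '[10,10,10,10]' --pt "0 0 -0.0005" --pt "0 0 -0.001" --pt "0 0 -0.0015" --pt "0 0 -0.0015" --yaw '[0,0,0,0]'

```text
time: 18.82
tool_pos: [0.5238, -0.2151, 0.4259]
tcp_rot: [2.054, 2.377, 0.0]
wrist_force: [-0.3, 0.6, -3.6]
width: 0.241
grip_force: 108.4
```

```bash
python3 m.py
```

```text
t 18.82 tcp [ 0.5238 -0.2151  0.4259] yaw_close 0.1453 zax [ 0. -0. -1.] q [-0.43  0.05  1.81 -0.    1.28 -0.58] w 0.241 F [-0.3  0.6 -3.6] T [ 0.04  0.23 -0.03] g 108.4
t 18.82 slope 0.0005 xc 0.0512 th_geo -0.016(76) th_brass -0.029(28) o [ 0.5267 -0.2349  0.04  ] carrier yaw 1.7161 spread 0.0011
```

Emit:
drive_tool --claw '[10,10,10,10]' --pt "0 0 -0.0005" --pt "0 0 -0.0005" --pt "0 0 -0.0005" --pt "0 0 -0.0005" --yaw '[0,0,0,0]' --newtons 60

```text
time: 19.2
tool_pos: [0.5238, -0.2151, 0.426]
tcp_rot: [2.054, 2.376, 0.0]
wrist_force: [-2.0, 1.8, 0.5]
width: 0.239
grip_force: 109.3
```

Emit:
drive_tool --claw '[10,10,10,10]' --pt "0 0 0" --pt "0 0 0" --pt "0 0 0" --pt "0 0 0" --yaw '[0,0,0,0]' --newtons 20

```text
time: 19.53
tool_pos: [0.5239, -0.2151, 0.4259]
tcp_rot: [2.054, 2.376, 0.0]
wrist_force: [-4.0, 1.2, 4.5]
width: 0.242
grip_force: 109.8
```

```bash
python3 m.py
```

```text
t 19.53 tcp [ 0.5239 -0.2151  0.4259] yaw_close 0.1452 zax [ 0.001 -0.    -1.   ] q [-0.43  0.05  1.81 -0.    1.28 -0.58] w 0.242 F [-4.   1.2  4.5] T [0.29 0.83 0.01] g 109.8
t 19.53 slope 0.0005 xc 0.0519 th_geo -0.017(69) th_brass -0.035(27) o [ 0.5268 -0.2349  0.04  ] carrier yaw 1.7160 spread 0.0015
```

Emit:
drive_tool --claw '[18,20,21,22,24,27,30,34]' --pt "0 0 0" --pt "0 0 0" --pt "0 0 0" --pt "0 0 0" --pt "0 0 0" --pt "0 0 0" --pt "0 0 0" --pt "0 0 0" --yaw '[0,0,0,0,0,0,0,0]' --newtons 20

```text
time: 20.25
tool_pos: [0.5241, -0.2151, 0.4248]
tcp_rot: [2.054, 2.376, 0.0]
wrist_force: [0.3, -0.1, -0.3]
width: 0.397
grip_force: 0.0
```

```bash
python3 m.py
```

```text
t 20.25 tcp [ 0.5241 -0.2151  0.4248] yaw_close 0.1453 zax [ 0. -0. -1.] q [-0.43  0.05  1.82  0.    1.28 -0.58] w 0.397 F [ 0.3 -0.1 -0.3] T [-0.02 -0.02  0.  ] g 0.0
t 20.25 slope 0.0006 xc 0.0514 th_geo -0.011(89) th_brass -0.038(28) o [ 0.527  -0.2349  0.0389] carrier yaw 1.7161 spread 0.0015
```

Released, with the mirror still standing. Opening further and withdrawing straight up.

Emit:
drive_tool --claw '[42,50,58,66,74,80,80,80]' --pt "0 0 0" --pt "0 0 0" --pt "0 0 0" --pt "0 0 0" --pt "0 0 0.01" --pt "0 0 0.03" --pt "0 0 0.06" --pt "0 0 0.1" --yaw '[0,0,0,0,0,0,0,0]'

```text
time: 20.97
tool_pos: [0.5236, -0.2149, 0.4751]
tcp_rot: [-2.053, -2.375, 0.001]
wrist_force: [-0.5, 0.1, -0.4]
width: 0.936
grip_force: 0.0
```

Emit:
drive_tool --claw '[80,80,80,80,80,80,80,80]' --pt "0 0 0.05" --pt "0 0 0.1" --pt "0 0 0.15" --pt "0 0 0.15" --pt "0 0 0.15" --pt "0 0 0.15" --pt "0 0 0.15" --pt "0 0 0.15" --yaw '[0,0,0,0,0,0,0,0]'

```text
time: 21.63
tool_pos: [0.5237, -0.215, 0.5485]
tcp_rot: [-2.053, -2.375, 0.001]
wrist_force: [0.2, 0.4, -0.5]
width: 0.935
grip_force: 0.0
```

```bash
python3 -c "
from m import *
s=st(); s=dict(s); s['tool_pos']=[.5238,-.2151,.4259]
c=bot.read_camera('scene'); meas(c,s)
cv2.imwrite('pics/s4.png',c['color'][:,:,::-1])
t=bot.read_camera('top'); z=cloud(t); m=(abs(z[...,2]-.282)<.012)&(z[...,1]<0)&(z[...,0]>.35)&(z[...,0]<.7)
print(m.sum(),rect(z[m]))"
```

```text
t 21.63 tcp [ 0.5237 -0.215   0.5485] yaw_close 0.1453 zax [-0.003  0.001 -1.   ] q [-0.43  0.    1.64  0.    1.5  -0.58] w 0.935 F [ 0.2  0.4 -0.5] T [-0.03 -0.01 -0.02] g 0.0
t 21.63 slope 0.0014 xc 0.0514 th_geo -0.036(72) th_brass -0.039(28) o [ 0.5267 -0.2349  0.04  ] carrier yaw 1.7161 spread 0.0012
1203 (0.5116554260253906, -0.17095648193359375, 249.9865264892578, 43.43553924560547, np.float64(1.6725132013379236))
```

View pics/s4.png

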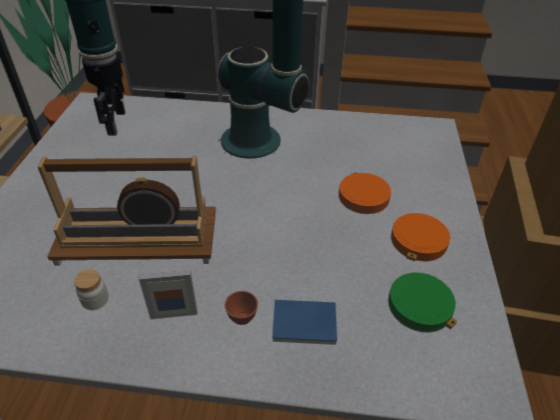

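The carrier sits on the riser (125,205) with the mirror upright at (148,205), the arm is clear, and the other things look undisturbed. Handing in.

```bash
python3 -c "
from workcell import bot
print(bot.finish_job())"
```

```text
the job is handed in; nothing more can be done
None
```

The job is handed in: by my camera measurements the carrier is on the riser, about 1 mm off centre and square to it, released, with the mirror standing still about 0.04 rad from upright. Before that it stood upright over the riser for more than 3 s. The arm cannot tilt the tool, so I rolled the mirror upright by accelerating the carrier, only once it was over the riser and not on the way there.

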